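Pick a contactor from the middle of a crowded stock shelf

ROBOT

A 6-joint arm with a two-finger parallel gripper is mounted at the origin on the work surface. World frame = base frame: x ahead of the robot, y to its left, z up, the work surface at z = 0. Lengths are in m, angles in rad, forces in N, time in s.
With the tool pointing down it reaches from about 0.275 to 0.775 m from the base axis. Payload 14.6 kg.
Tool frame: the origin (TCP) lies at the very end of the fingers, on their centre line; the grasp point (between the pads) lies 19 mm behind it; z points along the fingers, y is the direction in which the jaws open and shut (so a half turn about z gives the same grasp; the last joint's range is limited). The gripper opens to 85 mm and grips with 20 to 120 N. Pads are 22 mm wide; open, the fingers measure 114 mm over their backs; the gripper's body (76 mm by 85 mm) begins 54 mm behind the grasp point. The pads swing forward as they close: fully open they stand 13 mm farther back than shut.
Start: joints at [0.951, 0.263, -0.048, 1.259, 0, 1.415], TCP at [0.235, 0.469, 0.209] pointing down, gripper open.
Joint ranges: [-2.65, 2.65], [-0.89, 1.7], [-1.18, 1.37], [-2.13, 2.11], [-1.35, 1.29], [-3.14, 3.14]. Speed limits (rad/s): [1.89, 1.89, 2.57, 2.79, 3.14, 3.14].

INTERFACE

Orientations are given as a rotation vector (axis times angle).
In Python, from bench import movep, line_to, movej, gripper_open, close_gripper, sleep, solve_ik, observe, grab_frame, PlanningError, sign_off gives the robot as it stands. Calls block until the motion is done:
- movep(position, orientation): joint-space move of the TCP to a pose.
- line_to(position, velocity=0.15, rotation=None, force_limit=None): straight line of the TCP; rotation=None keeps the orientation; velocity is the mean speed in m/s. With force_limit (N) it stops when the force on the tool has changed by that much, and returns True; else False.
- movej(angles): joint-space move.
- gripper_open() and close_gripper(strength=None): open the fingers fully, or close them until they stop; strength is the grip in N (None keeps the last).
- sleep(seconds).
- solve_ik(position, orientation): joint angles nearest the present ones, or None.
- observe(): the state.
- grab_frame(name): name is "scene" or "top" or "wrist"; returns a dict with "color" (420x560x3 uint8, red, green, blue), "vertical_fov" (degrees; the focal length in pixels is half the picture's height over the tangent of half this angle, whatever the lens; pixels are square), "cx", "cy" (the principal point, pixels), "xyz" and "attitude" of the camera in the world. Camera axes: x right, y down, z forward; pixel columns grow to the right and rows downward; lengths in m; the calibration is good to about 2 mm. A picture is of the moment at which its call begins. There is no depth.
A pose or a line that the arm cannot do raises PlanningError and nothing moves.
- sign_off(): hands the job in, once; it reports no verdict.
The state is a dict: "clock": time; "joint_pos": joint angles; "joint_velocities": joint speeds; "joint_efforts": joint torques, N m; "position": TCP position; "orientation": TCP orientation; "force": force on the tool from outside, world axes, zero at the start; "wrist_torque": the same for the moment, N m; "gripper_width": finger opening in m.
Only numpy, scipy, OpenCV 4.12 (cv2) and the standard library are available. Lean on these libraries where they do the work, as an engineer would, in place of code of your own. Each camera call takes 0.05 s, during which the arm holds its last target. There are 200 camera calls.

TASK

First stand the tall brown carton, the white carton and the grey drum, which hem in the dark grey contactor, upright on the black rubber mat; then set the contactor down (no dropping) flat on its base in the blue crate. Only then put the three back on the shelf, each upright in the very place where it stood at the start, within about a centimetre. Knock none of them over, and leave the two low brown cartons on the shelf as they are.

Things in the scene. Friction and masses are not known exactly. Their poses are not given: they have to be found in the camera images.
- shelf: White steel board, fixed on the bench, 200 (x) x 290 (y) mm, with 45 mm high orange stubs at its corners. Origin: centre of its underside; top 20 mm above; x points away from the robot, yaw within 0.12 rad. In its middle the contactor; two of the three blockers (tall carton, white carton, drum) stand in front of it (-x), 12 to 20 mm apart, one behind it (+x); which is where changes.
- tall_carton_center (a point): Tall brown carton, 50 x 50 x 118 mm high, 0.25 kg; point: its centre, 59 mm up. z up; x, y square to its sides and along the shelf's. Like the white carton and the drum it stands only 5 to 13 mm from the contactor but rises more than 55 mm above it: grip it within 45 mm of its top, along the shelf's x, one finger over the contactor.
- white_carton_center (a point): White carton with a grey band of tape across its top, 50 x 50 mm, 100 mm high, about 0.22 kg; the point is its centre, 50 mm above its underside. z up, sides along its x and y, which lie along the shelf's (within 0.06 rad).
- drum_center (a point): Round grey plastic drum, 50 mm in diameter, 108 mm high, its top 16 mm a black lid of 52 mm diameter; about 0.25 kg. The point is its centre, 54 mm above its underside; z up.
- contactor_center (a point): The wanted contactor: dark grey switch block with brass screws at its ends, 105 mm long (y, along the shelf's y) x 46 mm wide (x), 0.35 kg; 34 mm high at the ends, 42 mm over the middle 60 mm of its length. Point: its centre, 21 mm above its underside; z up. It can be gripped (across x) only once all three blockers are gone.
- low_left_center (a point): Low brown carton, 60 (x) x 45 (y) x 35 mm high, loose on the shelf beyond the contactor's +y end; the point is its centre, 17.5 mm up. Leave it alone.
- low_right_center (a point): Low brown carton, 60 (x) x 45 (y) x 35 mm high, loose on the shelf beyond the contactor's -y end; the point is its centre, 17.5 mm up. Leave it alone.
- mat: Black rubber mat, fixed on the bench, 200 x 200 mm, 4 mm thick, to one side of the shelf (left or right); empty at the start, the side area for the three blockers. Origin: centre of its underside, z up; yaw within 0.15 rad.
- crate: Blue plastic open crate, fixed on the bench, outside 200 x 200 mm, 70 mm high, walls and floor 5 mm thick; empty, on the other side of the shelf. Origin: centre of its underside, z up; the inner floor is 5 mm above it; yaw within 0.15 rad. The bigger blue bins at the table's edges are not it.
There are look-alikes about, which are no part of the job. What is shaped like the part that bears contactor_center but pink is not meant. Leave any green look-alike of the part that bears white_carton_center alone.

How it is judged:
By the outcome, as a careful person would: the job done as asked, in the order asked, and still so for the second after the job is handed in, with the robot touching nothing.
It also fails if it takes over 136 s, if anything falls off the work surface, if the arm or the gripper's body presses on something with over 40 N, if the wrist force passes 120 N, or if a joint passes its speed limit or range.

## Working session

There is one attempt and no reset: what is moved stays moved. The work goes in short steps, each a Python script; the robot and the scene stay as the last script left them, time stands still between calls to the robot, and variables do not carry over. Pictures are saved under pics/ and viewed, about 12 in all and at most 16, crops included, and the job is handed in when it is done.

```bash
ls; mkdir -p pics; python3 - <<'E'
from bench import *
import cv2
for n in ("scene","top"):
    f=grab_frame(n); cv2.imwrite(f"pics/{n}0.png",f["color"][:,:,::-1])
    print(n,{k:v for k,v in f.items() if k!="color"})
print(observe())
E
```

```text
pics
scene {'vertical_fov': 45.93224160130818, 'cx': 284.0318745133849, 'cy': 202.2585131178106, 'xyz': array([1.16563701, 0.61162991, 0.73148615]), 'attitude': array([-0.99158081, -2.34434042,  1.16993077])}
top {'vertical_fov': 49.230399194705534, 'cx': 270.712721850922, 'cy': 206.75070920367895, 'xyz': array([ 0.3619071 , -0.00675557,  1.02696635]), 'attitude': array([-2.07189799,  2.13823154, -0.23536202])}
{'clock': 0.1, 'joint_pos': array([ 9.50713543e-01,  2.63480208e-01, -4.88939941e-02,  1.25940002e+00,
        1.20862450e-05,  1.41550742e+00]), 'joint_velocities': array([ 0.00115745, -0.0004026 ,  0.00252318, -0.00011861, -0.00267399,
        0.0002403 ]), 'joint_efforts': array([ 3.39408820e-03, -6.38581181e+01,  3.85060108e+01,  1.00633907e-02,
       -1.14183520e-04,  3.98162604e-05]), 'position': array([0.2351576 , 0.46907748, 0.20846301]), 'orientation': array([-7.23454566e-01, -3.05676674e+00,  1.41472560e-03]), 'force': array([ 0.29728107, -0.4753768 , -0.36524831]), 'wrist_torque': array([-0.00494211,  0.08099882, -0.03821323]), 'gripper_width': 0.08510344802722535}
```

View pics/scene0.png

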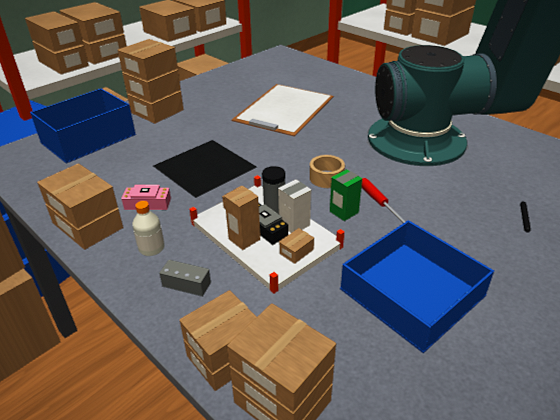

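View pics/top0.png

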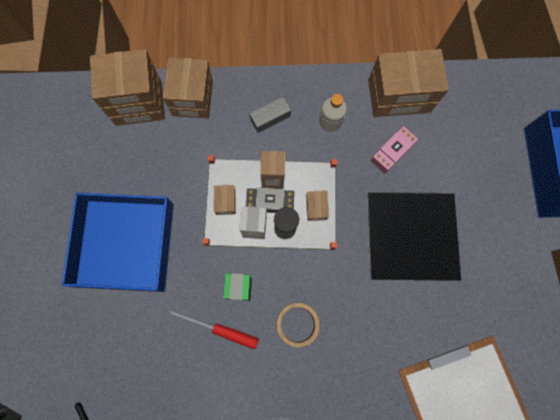

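The scene shows the shelf with the contactor at its middle: (270,199) in top, (272,222) in scene. The tall carton is behind it at (273,168) top. The white carton (253,222) and the drum (286,222) stand in front. The crate is at (118,242) and the mat at (414,237).

Candidates for the contactor are the dark grey block between the blockers (chosen), the pink one (395,149) and the plain grey block (270,114). For the white carton they are (253,222), with grey tape (chosen), and the green one (237,287).

```bash
cat > h.py <<'E'
from bench import *
import numpy as np, cv2
from scipy.spatial.transform import Rotation as R
def cam(f):
    h=f["color"].shape[0]; return h/2/np.tan(np.radians(f["vertical_fov"]/2)), R.from_rotvec(f["attitude"]).as_matrix()
def ray(f,uv,z):
    fl,M=cam(f); uv=np.atleast_2d(uv).astype(float)
    d=np.c_[(uv[:,0]-f["cx"])/fl,(uv[:,1]-f["cy"])/fl,np.ones(len(uv))]@M.T
    return f["xyz"]+d*((z-f["xyz"][2])/d[:,2])[:,None]
def proj(f,P):
    fl,M=cam(f); c=(np.atleast_2d(P)-f["xyz"])@M
    return c[:,:2]/c[:,2:]*fl+[f["cx"],f["cy"]]
def snap(n,name=None):
    f=grab_frame(n); 
    if name: cv2.imwrite(f"pics/{name}.png",f["color"][:,:,::-1])
    return f
def down(ang): # tool down, tool y axis (jaw axis) at world angle ang
    y=np.array([np.cos(ang),np.sin(ang),0]); z=np.array([0,0,-1.]); x=np.cross(y,z)
    return R.from_matrix(np.c_[x,y,z]).as_rotvec()
def blobs(f,mask,amin=30):
    n,l,s,c=cv2.connectedComponentsWithStats(mask.astype(np.uint8))
    return [(c[i].round(1),s[i,4],l==i) for i in range(1,n) if s[i,4]>=amin]
E
python3 - <<'E'
from h import *
f=snap("top"); print(cam(f)[1].round(3))
hsv=cv2.cvtColor(f["color"],cv2.COLOR_RGB2HSV)
H,S,V=[hsv[:,:,i].astype(int) for i in range(3)]
for n,m,z,a in (("stub",((H<8)|(H>174))&(S>140)&(V>110),.045+.02*0,8),("mat",(V<25),.004,3000),("crate",(H>100)&(H<130)&(S>150),.07,3000)):
    for c,ar,l in blobs(f,m,a):
        p=ray(f,c,z)[0].round(4); o=""
        if ar>3000:
            r=cv2.minAreaRect(np.argwhere(l)[:,::-1].astype(np.float32)); o=ray(f,cv2.boxPoints(r),z)[:,:2].round(3).tolist()
        print(n,c,ar,p,o)
for n,uv,z in (("tall",(273,158),.138),("white",(253,215),.12),("drum",(286,215),.128),("cont",(270,199),.062),("green",(237,287),.1)): print(n,ray(f,uv,z)[0].round(3))
E
```

```text
[[-0.031 -0.975  0.219]
 [-1.     0.031 -0.005]
 [-0.002 -0.219 -0.976]]
stub [210.6 158. ] 25 [0.6991 0.1198 0.045 ] 
stub [333.5 161.8] 24 [ 0.6814 -0.156   0.045 ] 
stub [205.5 241. ] 18 [0.5111 0.1313 0.045 ] 
stub [235.1 335.9] 501 [0.3116 0.0702 0.045 ] 
crate [117.9 242.2] 9260 [0.5106 0.3121 0.07  ] [[0.425, 0.424], [0.628, 0.423], [0.604, 0.199], [0.403, 0.209]]
tall [ 0.663 -0.019  0.138]
white [0.55  0.025 0.12 ]
drum [ 0.546 -0.042  0.128]
cont [ 0.596 -0.011  0.062]
green [0.408 0.061 0.1  ]
```

```bash
python3 - <<'E'
from h import *
f=grab_frame("top"); print("mat",ray(f,[(368,194),(456,194),(461,279),(370,279)],.004)[:,:2].round(3))
y=-0.064
for a in (y,y+np.pi):
  for p in ((.6,-.01,.38),(.66,-.02,.3),(.66,-.02,.1)):
    q=solve_ik(p,down(a)); print(a,p,None if q is None else np.round(q,2))
line_to((.235,.469,.36))
a=min((y,y+np.pi),key=lambda a:abs(solve_ik((.6,-.01,.38),down(a))[5])); print(a)
movep((.58,-.01,.38),down(a)); f=snap("wrist","w1"); print(f["xyz"],cam(f)[1].round(2),observe()["clock"])
E
```

```text
mat [[ 0.615 -0.237]
 [ 0.608 -0.439]
 [ 0.415 -0.427]
 [ 0.421 -0.226]]
-0.064 (0.6, -0.01, 0.38) [-0.15  0.44  0.7   1.83  0.    1.48]
-0.064 (0.66, -0.02, 0.3) [-0.15  0.53  0.62  1.66  0.    1.48]
-0.064 (0.66, -0.02, 0.1) [-0.15  0.54  0.1   1.13  0.    1.48]
3.077592653589793 (0.6, -0.01, 0.38) [-0.15  0.44  0.7   1.83 -0.   -1.66]
3.077592653589793 (0.66, -0.02, 0.3) [-0.15  0.53  0.62  1.66 -0.   -1.66]
3.077592653589793 (0.66, -0.02, 0.1) [-0.15  0.54  0.1   1.13 -0.   -1.66]
-0.064
[0.58468844 0.05759127 0.5454513 ] [[ 1.   -0.06 -0.02]
 [-0.06 -0.96 -0.26]
 [-0.    0.26 -0.97]] 3.525
```

View pics/w1.png

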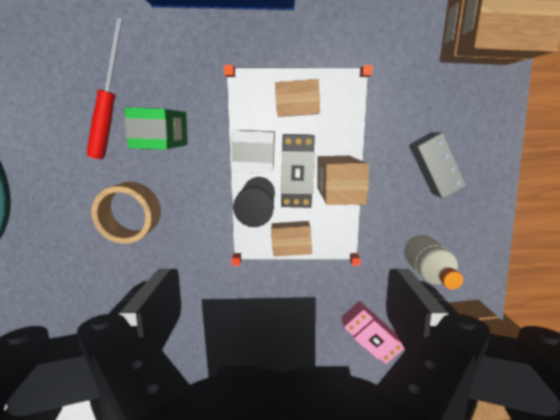

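The wrist view shows the tall carton's top at (347,183), the white carton at (253,150) and the drum lid at (255,207). The contactor is at (298,171), the low cartons at (297,98) and (291,240), and the stubs at (229,71), (367,71), (237,260) and (356,260). I'll enlarge this crop as the check of choice.

```bash
python3 - <<'E'
from h import *
f=snap("wrist"); c=f["color"][100:240,220:380,::-1]
cv2.imwrite("pics/w1c.png",cv2.resize(c,None,fx=4.2,fy=4.2,interpolation=cv2.INTER_CUBIC))
g=cv2.cvtColor(f["color"],cv2.COLOR_RGB2GRAY); print(g[128:178:2,240]); print(g[150,225:285:2])
E
```

```text
[232 193 223 228 228 228 225 200 187 186 185 185 185 184 183 184 188 216
 228 229 229 229 229 231 232]
[139 137 146 197 184 184 184 185 185 186 187 188 188 189 189 190 190 191
 193 193 193 194 194 191 174 220 237 236 205 125]
```

View pics/w1c.png

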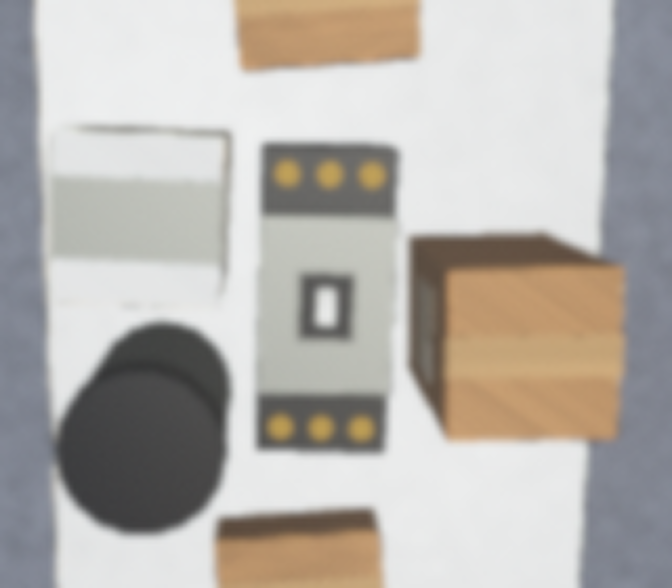

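Choice confirmed: the dark block with brass screws, the carton with the grey tape on a white top, and the black lid. Next I compute positions and check them against the top view.

```bash
python3 - <<'E'
from h import *
f=grab_frame("wrist"); t=grab_frame("top")
P={"white":((252.6,151.6),.12),"drum":((253.8,207.1),.128),"tall":((347.4,183.8),.138),"cont":((297.6,172.6),.062)}
for n,(uv,z) in P.items():
    p=ray(f,uv,z)[0]; print(n,p.round(4),"in top view",proj(t,p).round(1))
hsv=cv2.cvtColor(f["color"],cv2.COLOR_RGB2HSV); H,S,V=[hsv[:,:,i].astype(int) for i in range(3)]
for c,a,l in blobs(f,((H<10)|(H>174))&(S>140)&(V>110)&(np.arange(560)>200)&(np.arange(560)<400),15): print(c,a,ray(f,c,.045)[0].round(4),ray(f,c,.065)[0].round(4))
q=[(262,215),(397,217),(386,394),(258,392)]
print("cont corners",ray(f,np.array(q)/4.2+[220,100],.062)[:,:2].round(4).tolist())
img=t["color"][140:260,195:345,::-1]
img=cv2.resize(img,None,fx=5,fy=5,interpolation=cv2.INTER_CUBIC)
for n,(uv,z) in P.items():
    u=(proj(t,ray(f,uv,z))[0]-[195,140])*5; cv2.drawMarker(img,tuple(int(v) for v in u),(0,0,255),0,15)
cv2.imwrite("pics/t1c.png",img)
E
```

```text
white [0.5447 0.0282 0.12  ] in top view [[251.4 217.5]]
drum [ 0.5412 -0.0394  0.128 ] in top view [[285.  217.4]]
tall [ 0.6563 -0.0154  0.138 ] in top view [[271.2 161.3]]
cont [ 0.6    -0.0088  0.062 ] in top view [[269.  197.2]]
[228.8  69.9] 94 [0.5148 0.1334 0.045 ] [0.5176 0.1303 0.065 ]
[366.5  70.2] 88 [0.7005 0.1214 0.045 ] [0.6959 0.1188 0.065 ]
[235.6 260.5] 60 [ 0.4969 -0.1422  0.045 ] [ 0.5005 -0.1342  0.065 ]
[355.4 260.6] 58 [ 0.6834 -0.1538  0.045 ] [ 0.6795 -0.1454  0.065 ]
cont corners [[0.5805, 0.0221], [0.6249, 0.0187], [0.6188, -0.0404], [0.5754, -0.037]]
```

View pics/t1c.png

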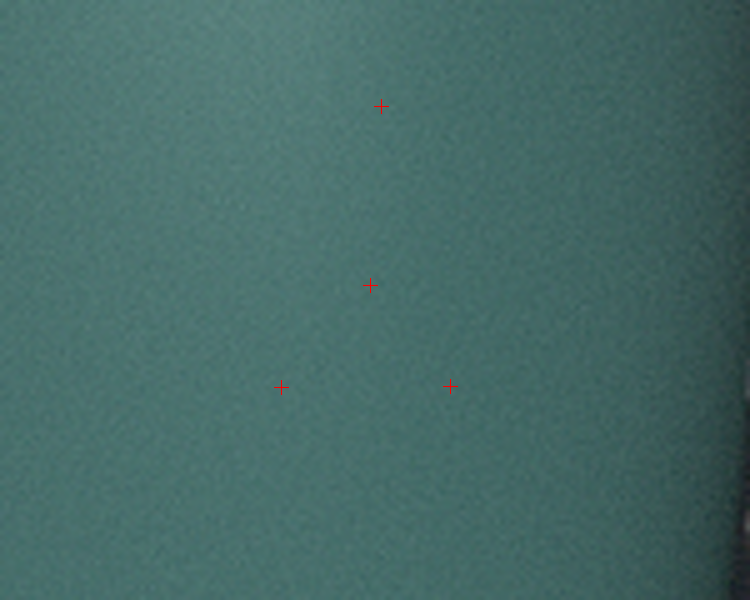

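That crop shows only the arm hiding the shelf, so I overlay the points on the first top image instead.

```bash
python3 - <<'E'
import cv2
im=cv2.imread("pics/top0.png")[140:260,195:345]; im=cv2.resize(im,None,fx=5,fy=5,interpolation=cv2.INTER_CUBIC)
for u,v in ((251.4,217.5),(285,217.4),(271.2,161.3),(269,197.2)): cv2.drawMarker(im,(int((u-195)*5+2),int((v-140)*5+2)),(0,0,255),0,15)
cv2.imwrite("pics/t1d.png",im)
E
```

```text
(no output)
```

View pics/t1d.png

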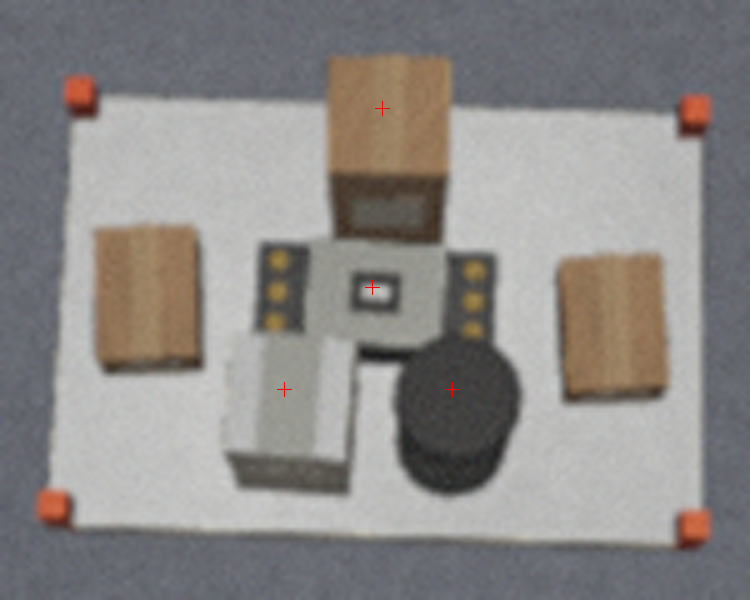

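The marks sit a constant 1.5 px (about 3 mm) up and left of the true centres. I'll average the two views, shifting about -1.5 mm in x and y. The tall carton goes first.

```bash
cat >> h.py <<'E'
YAW=-0.066; ZT=.255; MX=.515; MY=-.332
O={"tall":dict(s=(.6548,-.0169),h=.118,d=.035,m=(.54,-.394)),
   "white":dict(s=(.5432,.0267),h=.100,d=.035,m=(.485,-.332)),
   "drum":dict(s=(.5397,-.0409),h=.108,d=.032,m=(.54,-.270))}
def go(xy,z,v=.25,**k): return line_to((xy[0],xy[1],z),velocity=v,**k)
def grab(xy,z,n=40,zt=ZT):
    go(xy,z+.03,.3); go(xy,z,.1); close_gripper(n); w=observe()["gripper_width"]
    print("width",round(w,4),"pos",observe()["position"].round(4))
    go(xy,z+.02,.06); go(xy,zt,.3)
def put(xy,z,zt=ZT):
    go(xy,z+.012,.25); hit=go(xy,z-.004,.025,force_limit=6); o=observe()
    print("put",hit,o["position"].round(4),o["force"].round(1),"w",round(o["gripper_width"],4))
    gripper_open(); go(xy,z+.04,.12); go(xy,zt,.3); print("t",observe()["clock"])
E
python3 - <<'E'
from h import *
o=O["tall"]; zg=o["h"]-o["d"]
movep((*o["s"],ZT),down(YAW))
print(observe()["position"])
grab(o["s"],zg+.02)
go(o["m"],ZT,.25); put(o["m"],zg+.004)
f=snap("wrist","w2")
E
```

```text
[ 0.65459201 -0.01677495  0.2562488 ]
width 0.0487 pos [ 0.6554 -0.017   0.1039]
put True [ 0.5401 -0.3941  0.0877] [ 0.6 -0.5  3.4] w 0.0485
t 11.3333
```

View pics/w2.png

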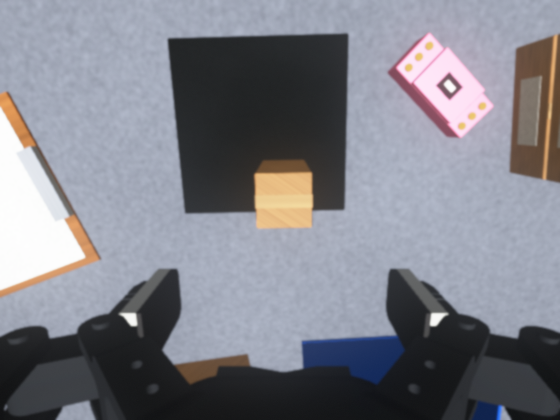

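The tall carton stands upright with its top at (284,200); the mat's corners are (169,39), (348,34), (345,210) and (185,213). I check the mat edges numerically, then move the white carton and the drum.

```bash
python3 - <<'E'
from h import *
f=grab_frame("wrist")
print(ray(f,[(169,39),(348,34),(345,210),(185,213)],.004)[:,:2].round(3).tolist(), ray(f,(284,200),.122).round(3))
for n in ("white","drum"):
    o=O[n]; zg=o["h"]-o["d"]
    go(o["s"],ZT,.35); grab(o["s"],zg+.02); go(o["m"],ZT,.28); put(o["m"],zg+.004)
f=snap("wrist","w3")
go((.59,-.06),.36,.4); f=snap("wrist","w4"); snap("scene","s4")
E
```

```text
[[0.424, -0.228], [0.62, -0.236], [0.613, -0.434], [0.414, -0.425]] [[ 0.54  -0.391  0.122]]
width 0.0492 pos [0.5438 0.0267 0.0859]
put True [ 0.4855 -0.3322  0.0698] [ 2.2 -1.2  3.9] w 0.0489
t 19.7833
width 0.0496 pos [ 0.5402 -0.041   0.097 ]
put True [ 0.5402 -0.2702  0.0812] [-1.   1.7  8.3] w 0.0495
t 27.15
```

View pics/w4.png

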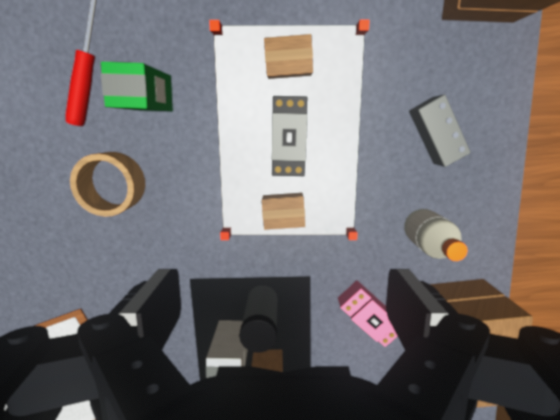

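View pics/s4.png

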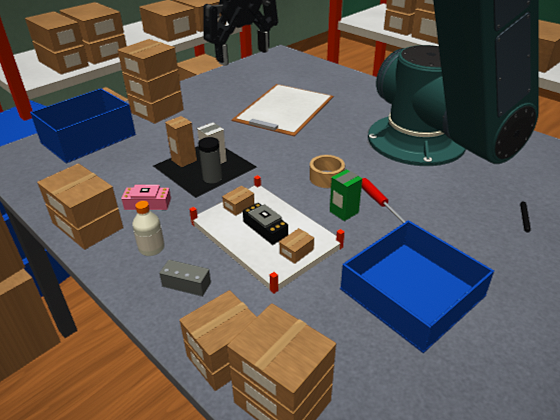

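All three stand upright on the mat, at (180,142), (212,140) and (209,160) in the scene view. The contactor is free at (289,136) in the wrist view, and the low cartons have not moved. Now I grip the contactor and set it in the crate.

```bash
python3 - <<'E'
from h import *
f=grab_frame("wrist"); t=grab_frame("top")
print("cont wrist",ray(f,(289,136.5),.062).round(4))
cr=ray(t,[(75,193),(173,197),(165,291),(65,288)],.07)[:,:2]; print("crate",cr.round(3).tolist(),cr.mean(0))
c=(.5985,-.0103); C=cr.mean(0)
grab(c,.030,60); 
print("held",observe()["gripper_width"])
go(C,ZT,.3); put(C,.0155)
f=snap("wrist","w5"); snap("scene","s5")
E
```

```text
cont wrist [[ 0.5993 -0.0091  0.062 ]]
crate [[0.621, 0.409], [0.605, 0.198], [0.406, 0.211], [0.419, 0.417]] [0.51269812 0.30867968]
width 0.0438 pos [ 0.599  -0.0104  0.0308]
held 0.04389793856573805
put True [0.5128 0.3088 0.0159] [-1.7 -0.7  6.7] w 0.0434
t 36.2583
```

View pics/w5.png

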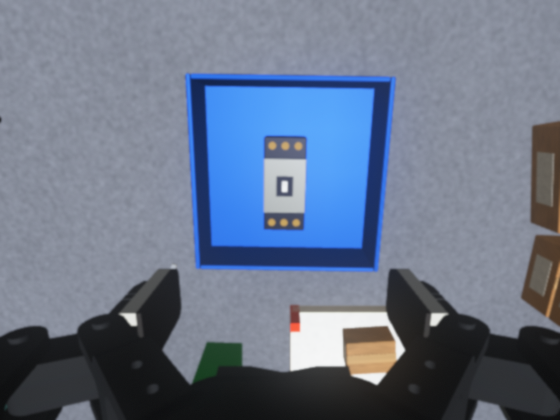

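The contactor lies flat and centred in the crate at (284,184). Now I put the three back.

```bash
python3 - <<'E'
from h import *
for n in ("tall","white","drum"):
    o=O[n]; zg=o["h"]-o["d"]
    go(o["m"],ZT,.35); grab(o["m"],zg+.004); go(o["s"],ZT,.25); put(o["s"],zg+.02)
go((.58,-.01),.38,.3)
f=snap("wrist","w6"); snap("scene","s6"); print(observe()["clock"])
a=cv2.imread("pics/w1.png"); b=cv2.imread("pics/w6.png")
cv2.imwrite("pics/cmp.png",np.hstack([cv2.resize(i[50:270,215:385],None,fx=2.3,fy=2.3) for i in (a,b)]))
E
```

```text
width 0.0489 pos [ 0.5402 -0.3943  0.0879]
put True [ 0.6551 -0.0169  0.1035] [-0.3  1.3  3.7] w 0.049
t 45.5333
width 0.0487 pos [ 0.4853 -0.3323  0.0699]
put True [0.5432 0.0267 0.0855] [ 0.5 -0.2  1.6] w 0.0486
t 53.8417
width 0.0496 pos [ 0.5404 -0.2703  0.0811]
put True [ 0.5396 -0.0409  0.0963] [ 0.6 -0.  -3.1] w 0.0497
t 61.3
62.1833
```

View pics/cmp.png

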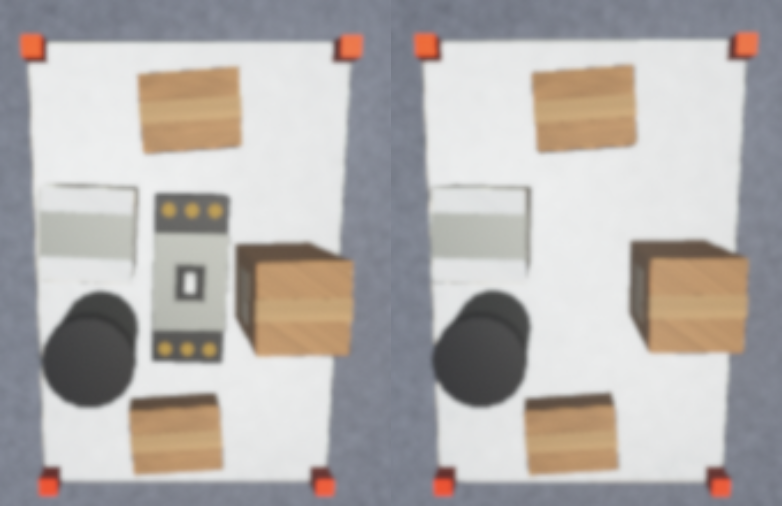

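View pics/s6.png

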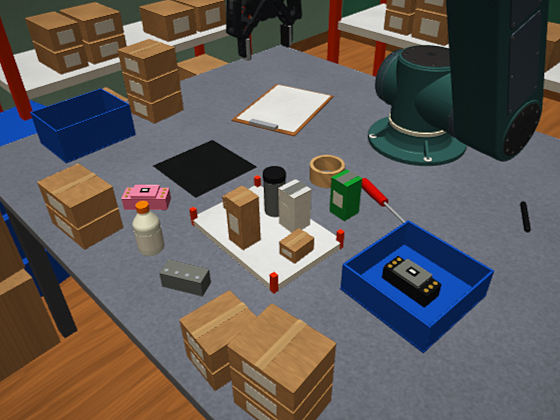

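Before and after agree: relative to the stubs, shifts are at most about 2 px (2–3 mm). All three stand upright and the contactor lies flat in the crate at (411,280) in the scene view. Handing in.

```bash
python3 -c "
from bench import *
sign_off()"
```

```text
the job is handed in; nothing more can be done
```

The job is done and handed in at about 62 s of the 136 s allowed. I moved the tall carton, the white carton and the drum onto the mat. Then I set the contactor down flat in the crate, stopping on contact force, and put the three back in their starting places.

- **Upright and in place:** the last wrist and scene views show all three standing upright, and the contactor was in the middle of the crate. By eye against the first picture, the three are within about 3 mm of where they stood.
- **Low cartons:** they show no visible shift.
- **Disagreement between cameras:** the top and wrist cameras differed by a constant 3 mm or so, and I averaged them. My one attempt to compare them in a fresh top view failed because the arm blocked it, so I used the first top picture instead.

No check failed at the end.

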